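# Repair bench: set the isolator, then the interlocked selector

## Robot

A 6-joint arm with a two-finger parallel gripper is mounted at the origin on the work surface. World frame = base frame: x ahead of the robot, y to its left, z up, the work surface at z = 0. Lengths are in m, angles in degrees, forces in N, time in s.
With the tool pointing down it reaches from about 0.375 to 0.9 m from the base axis. Payload 3.1 kg.
Tool frame: the origin (TCP) lies between the finger pads; the fingertips stand 11 mm ahead of it and the grasp point (between the pads) lies 8 mm behind it; z points along the fingers, y is the direction in which the jaws open and shut (so a half turn about z gives the same grasp; the last joint's range is limited). The gripper opens to 87 mm and grips with 3 to 60 N. Pads are 19 mm wide; open, the fingers measure 117 mm over their backs; the gripper's body (75 mm by 190 mm) begins 51 mm behind the grasp point.
Start: joints at [58.7, 30.224, 82.088, -0, 67.689, -10.227], TCP at [0.225, 0.583, 0.234] pointing down, gripper open.
Joint ranges: [-176.69, 176.69], [-43.24, 126.21], [12.49, 139.97], [-82, 262], [0, 151.66], [-163.58, 163.58]. Speed limits (degrees/s): [159.86, 159.86, 180, 180, 180, 180].

## Interface

Orientations are given as a 3x3 rotation matrix whose columns are the frame's x, y, z axes.
In Python, from rig import bot, vision gives the robot as it stands. The module is installed in compiled form; this text tells all that it offers.
- The arm moves only by the tool jog_arm, never from a script. Its argument "rows" is a list of rows, each an object with "dp": the shift along the tool's x, y, z in mm, a list of three; "turn": the turn, a rotation vector about the tool's x, y, z in degrees, a list of three; "grip": the opening, from 0 (shut) to 1 (fully open). A call has 1 to 10 rows; each row is the pose to reach, as a shift and turn from the pose commanded when the call began, along the tool's axes at that moment; what a row does not reach only later rows make up. A row lasts 1/10 s, in which the tool goes at most 50 mm and 8.59 degrees, less where a joint would pass 70% of its speed; a pose out of reach is approached as far as the arm can. A call with a gripper value outside its range is refused whole. The fingers move at their own pace and stop on an object; the grip force is fixed at half the most. Time passes only in rows, so rows that repeat a pose let the fingers close. It gives the time, the measured TCP pose, the force and the opening at its end, in the units of the state.
- bot.read_state(): the state, without advancing time (a new reading comes with each control period).
- vision.capture(name): name is "scene" or "top"; returns (picture, depth): 420x560x3 uint8, red, green, blue; 420x560 float32, m along the optical axis (not along the pixel's ray), 0 where there is no reading.
- vision.camera_info(name): a dict with "vertical_fov" (degrees; the focal length in pixels is half the picture's height over the tangent of half this angle, whatever the lens; pixels are square), "cx", "cy" (the principal point, pixels), "position" and "rotation" of the camera in the world. Camera axes: x right, y down, z forward; pixel columns grow to the right and rows downward; lengths in m; the calibration is good to about 2 mm. A picture is of the moment at which its call begins. camera_info takes no time and is no camera call.
- bot.hand_in(): hands the job in, once; it reports no verdict.
The state is a dict: "time_s": time; "joint_positions": joint angles; "qvel": joint speeds; "tau": joint torques, N m; "position": TCP position; "tcp_rot": TCP orientation; "force": force on the tool from outside, world axes, zero at the start; "moment": the same for the moment, N m; "opening": opening from 0.0 (shut) to 1.0 (fully open).
Only numpy, scipy, OpenCV 4.12 (cv2) and the standard library are available. Lean on these libraries where they do the work, as an engineer would, in place of code of your own. Each camera call takes 0.05 s, during which the arm holds its last target.

## Task

Get the appliance test station ready: turn its red isolator clockwise until you feel it come up against its end stop, then turn the black selector clockwise a full quarter turn to its green mark. The red grip has worked round on its spindle, so only feel tells where its stop is: ease it up gently without straining it, never force the selector against the interlock, and leave everything else on the bench where it is.

Things in the scene. Friction and masses are not known exactly. Their poses are not given: they have to be found in the camera images.
- isolator_grip (a point): Red isolator grip on the yellow disc: upright bar 56 mm long, 14 mm wide, top 43 mm above the station's top face, on a round foot (radius 24, 5.5 mm high). White pointer line on one half of its top. This point: on the vertical turning axis, 28 mm above the top face, 15 mm below the bar's top, where the 14 mm width is well pinched. x along the bar (pointer at -x), turning with it; z up.
- isolator (a joint): Angle of the red grip, rad, 0 at off, growing clockwise seen from above; starts at 0 to 0.1. Friction about 0.12 N m. The grip has slipped on its spindle, so the end stop comes at any reading from 0.75 to 1.55, told by feel alone: there the torque rises by 6 N m per rad of further turning. It stays where it is left, give or take a few hundredths of a rad.
- selector_grip (a point): Black selector grip: same bar, foot and heights as the red one, 150 mm from it, on the dark disc (on the right, seen from the robot). This point: on the vertical turning axis, 28 mm above the top face. x along the bar (white pointer line at -x), turning with it; y across, z up.
- selector (a joint): Angle of the black grip, rad, 0 at its start, growing clockwise seen from above, pi/2 at its end (pointer at the green dot). Friction about 0.18 N m. Until the isolator is set the interlock blocks it after about 0.04 rad; more than 0.7 N m above friction there is forcing it (it yields 1 rad per 12 N m). Once round, it keeps the isolator from going back to off.
- station: The test station: a fixed grey steel box 240 mm (x) by 380 mm (y) by 70 mm high, top face level with a pale plate. Origin at the centre of its underside on the bench; its x axis points away from the robot at yaw 0, isolator axis at y = +75 mm, selector axis at y = -75 mm, both at x = 0.
- end_stop: The isolator's end stop, a fixed steel pin hidden inside the housing at 40 mm above the bench, 30 mm from the isolator's axis; nothing outside touches it. 0.15 to 0.35 N m above the friction seats the spindle firmly on it; more than 0.6 N m above strains it. The selector is free only with the spindle within about 0.05 rad of it.
- tongue: The interlock tongue, hidden inside the housing, which turns with the black selector; origin on the selector's axis at the top face. Nothing outside can touch it.
- fuse_pot: Small clear pot with a blue cap, radius 17 mm, 42 mm high, loose on the station's top towards its far edge, between and beyond the two grips; origin at its underside. Leave it alone.
- pliers: Blue-handled pliers, about 150 mm long, lying on the bench beside the station's left end; leave alone.
- battery: Black and lime tool battery, 75 x 60 x 61 mm, on the bench beside the station's right end; origin at its underside; leave alone.
- meter: Yellow hand meter, 65 x 135 x 38 mm, lying beyond the station; leave alone.
- wrench: Steel wrench, 180 mm long, about 8 mm thick, lying loose along the station's top near its robot-side edge, 100 mm in front of the line of the two axes; leave alone.

How it is judged:
By the outcome, as a careful person would: the job done as asked, in the order asked, and still so for the second after the job is handed in, with the robot touching nothing.
It also fails if it takes over 67 s, if anything falls off the work surface, if the arm or the gripper's body presses on something with over 40 N, if the wrist force passes 120 N, or if a joint passes its speed limit or range.

## Working session

There is one attempt and no reset: what is moved stays moved. The work goes in short steps, Python scripts to look and compute and a tool call to move; the robot and the scene stay as the last step left them, time stands still between calls to the robot, and variables do not carry over. Pictures are saved under pics/ and viewed, and the job is handed in when it is done.

Besides the shell and the picture viewer there is one more tool, called after "Call:" in YAML: its name, and indented under it one key for each argument. jog_arm: Moves the arm, as the interface text tells. Its arguments: {"type":"object","properties":{"rows":{"type":"array"}},"required":["rows"]}

```bash
mkdir -p pics
cat > h.py <<'E'
import numpy as np,cv2
from rig import bot,vision
def cam(n):
    i=vision.camera_info(n);p,d=vision.capture(n);return i,p,d
def uv2w(i,d,u,v,z=None):
    f=210/np.tan(np.radians(i['vertical_fov']/2))
    r=np.array([(u-i['cx'])/f,(v-i['cy'])/f,1.]);R=np.array(i['rotation']);P=np.array(i['position'])
    if z is None:return P+R@r*d[int(round(v)),int(round(u))]
    w=R@r;return P+w*(z-P[2])/w[2]
E
python3 - <<'E'
from h import *
for n in('scene','top'):
    i,p,d=cam(n);print(i);cv2.imwrite(f'pics/{n}0.png',p[:,:,::-1]);np.save(f'{n}0.npy',d);
print(bot.read_state())
E
```

```text
{'vertical_fov': 54.57643843566012, 'cx': 280.3428656185133, 'cy': 207.75259293305857, 'position': array([1.04107849, 0.30310983, 0.68203101]), 'rotation': array([[-0.55290167,  0.63528997, -0.53917195],
       [ 0.83323003,  0.42560836, -0.35296635],
       [ 0.00524011, -0.64440995, -0.76466225]])}
{'vertical_fov': 43.66807562344568, 'cx': 285.32341117080585, 'cy': 198.5937797380308, 'position': array([0.51864839, 0.05477058, 1.34171212]), 'rotation': array([[-2.89998894e-02, -9.96310840e-01,  8.07695267e-02],
       [-9.99579310e-01,  2.88680503e-02, -2.79979437e-03],
       [ 4.57806727e-04, -8.08167415e-02, -9.96728872e-01]])}
{'time_s': 0.1, 'joint_positions': array([ 5.86994256e+01,  3.02741243e+01,  8.21487918e+01,  5.16041187e-04,
        6.76903852e+01, -1.02253645e+01]), 'qvel': array([-0.00242672, -0.16590719, -0.17415656,  0.02311295, -0.03986472,
       -0.02430639]), 'tau': array([-4.89859485e-04, -4.40979767e+01, -1.77148551e+01,  6.35044347e-02,
        5.34470938e-02, -6.27234976e-05]), 'position': array([0.22435825, 0.5826565 , 0.23266568]), 'tcp_rot': array([[-9.33107789e-01,  3.59595306e-01, -1.03447512e-03],
       [ 3.59596614e-01,  9.33106336e-01, -1.68533576e-03],
       [ 3.59236457e-04, -1.94459368e-03, -9.99998045e-01]]), 'force': array([ 1.0841531 , -0.05207571, -0.01348411]), 'moment': array([ 0.02617606, -0.02285244,  0.03848238]), 'opening': 1.0031901209957321}
```

View pics/top0.png

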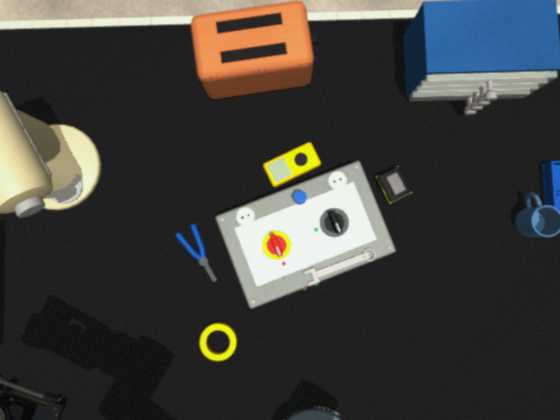

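View pics/scene0.png

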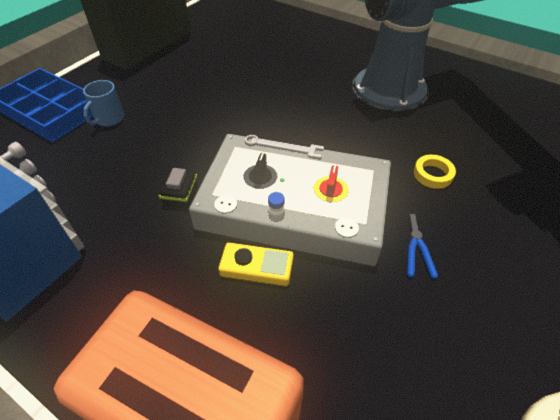

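Run:
```python
import cv2
p=cv2.imread('pics/top0.png')[150:310,210:400]
cv2.imwrite('pics/topc.png',cv2.resize(p,None,fx=4,fy=3.75*4/3.75,interpolation=2)[:600])
p=cv2.imread('pics/top0.png')[200:265,245:355]
cv2.imwrite('pics/topd.png',cv2.resize(p,None,fx=7,fy=7,interpolation=2))
p=cv2.imread('pics/scene0.png')[130:240,210:390]
cv2.imwrite('pics/scc.png',cv2.resize(p,None,fx=4,fy=4,interpolation=2))
```

```text
(no output)
```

View pics/topd.png

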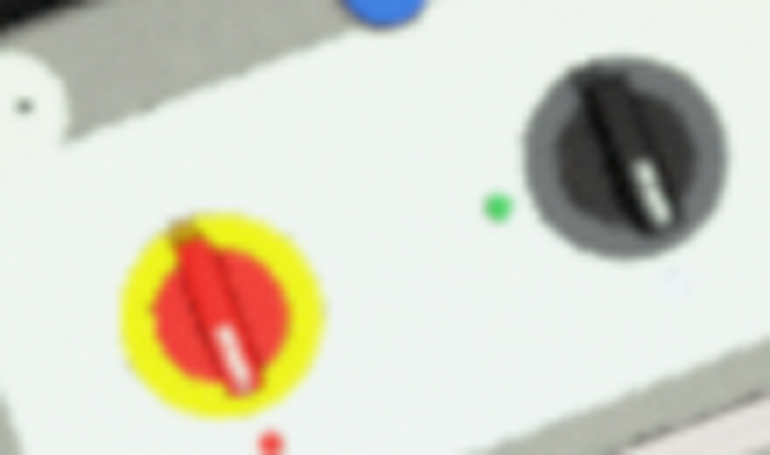

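View pics/topc.png

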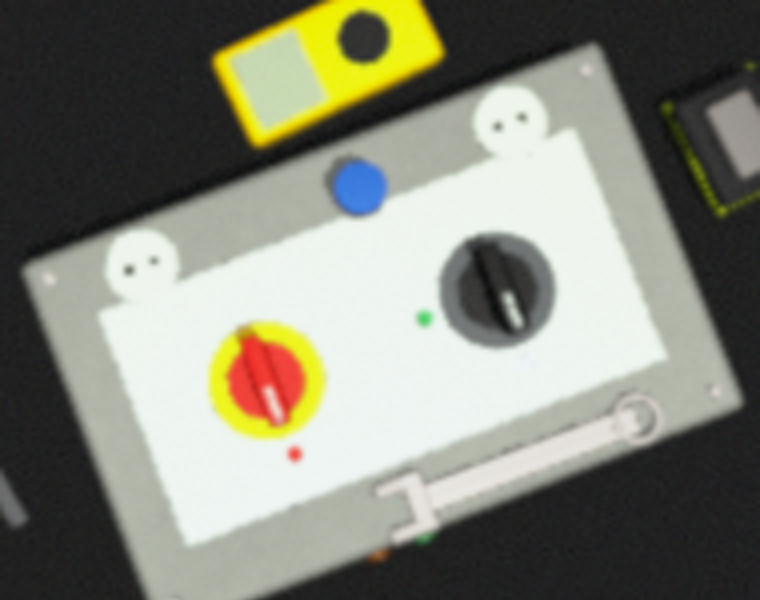

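View pics/scc.png

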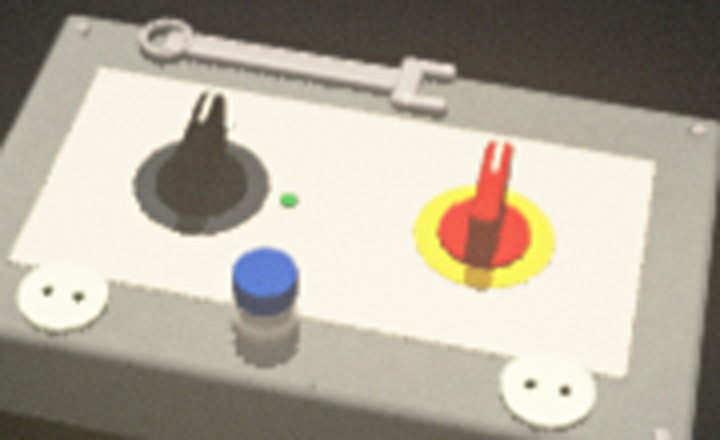

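Run:
```python
from h import *
i=vision.camera_info('top');d=np.load('top0.npy')
j=vision.camera_info('scene');e=np.load('scene0.npy')
def q(u,v,z):
    return uv2w(i,d,u/7+245-.43,v/7+200-.43,z)
R=q(223,315,.0705);S=q(625.5,157.5,.0705);print('R',R,'S',S,np.linalg.norm(R-S),np.degrees(np.arctan2(*(R-S)[[1,0]]))-90)
for n,(u,v),z in [('reddot',(271,443),.07),('green',(498,207),.07),('Rb0',(223,325),.113),('Rb1',(246,388),.113),('Sb0',(641,162),.113),('Sb1',(663,220),.113),('Rback',(190,240),.113)]:
    print(n,q(u,v,z), np.degrees(np.arctan2(*(q(u,v,z)-(R if 'R' in n or 'red' in n else S))[[1,0]])))
print('depth top plate',uv2w(i,d,305,245),uv2w(i,d,250,235))
# scene: crop offset (210,130) x4
def s(u,v,z=None): return uv2w(j,e,u/4+210-.4,v/4+130-.4,z)
print('scene yellow',s(484,237,.0705),'dark',s(202,186,.0705),'red top front',s(503,150,.113),s(490,165,.113))
print('pot',s(265,270),'pot top', uv2w(i,d,299.3,197.5))
```

```text
R [0.51088169 0.07591713 0.0705    ] S [ 0.56116388 -0.06493996  0.0705    ] 0.1495627597498655 19.645198067492075
reddot [0.46650945 0.06061778 0.07      ] -160.97604419090987
green [ 0.54534335 -0.02024754  0.07      ] 109.4932995844356
Rb0 [0.50781984 0.07530195 0.113     ] -168.63949002247605
Rb1 [0.48670554 0.06822167 0.113     ] -162.3433332988236
Sb0 [ 0.55808714 -0.0660696   0.113     ] -159.8390786954865
Sb1 [ 0.53850378 -0.07270828  0.113     ] -161.077302211424
Rback [0.53641894 0.08554315 0.113     ] 20.653448543850914
depth top plate [0.50784514 0.00694339 0.07051333] [0.53580174 0.13922875 0.07000525]
scene yellow [0.5104851  0.07830514 0.0705    ] dark [ 0.56107373 -0.06261578  0.0705    ] red top front [0.4901623  0.07302723 0.113     ] [0.50310988 0.07277369 0.113     ]
pot [0.62206923 0.0185584  0.11197079] pot top [0.61981614 0.01838995 0.11334663]
```

Call:
jog_arm:
  rows:
    - {"dp": [-15, -12, 1], "turn": [0, 0, -2], "grip": 1}
    - {"dp": [-45, -37, 3], "turn": [0, 0, -6], "grip": 1}
    - {"dp": [-83, -68, 6], "turn": [0, 0, -11], "grip": 1}
    - {"dp": [-121, -100, 9], "turn": [0, 0, -16], "grip": 1}
    - {"dp": [-159, -131, 12], "turn": [0, 0, -21], "grip": 1}
    - {"dp": [-197, -162, 15], "turn": [0, 0, -26], "grip": 1}
    - {"dp": [-235, -194, 18], "turn": [0, 0, -31], "grip": 1}
    - {"dp": [-273, -225, 21], "turn": [0, 0, -36], "grip": 1}
    - {"dp": [-311, -256, 23], "turn": [0, 0, -39], "grip": 1}
    - {"dp": [-345, -284, 25], "turn": [0, 0, -40.4], "grip": 1}

```text
time_s: 1.1
position: [0.4452, 0.192, 0.2083]
tcp_rot: [[-0.943, -0.332, -0.0], [-0.332, 0.943, -0.0], [0.0, -0.0, -1.0]]
force: [0.6, -0.2, -0.0]
opening: 0.997
```

Call:
jog_arm:
  rows:
    - {"dp": [-6, -35, 10], "turn": [0, 0, 0], "grip": 1}
    - {"dp": [-13, -75, 20], "turn": [0, 0, 0], "grip": 1}
    - {"dp": [-19, -110, 30], "turn": [0, 0, 0], "grip": 1}
    - {"dp": [-22, -127, 36], "turn": [0, 0, 0], "grip": 1}
    - {"dp": [-23.4, -132.3, 40], "turn": [0, 0, 0], "grip": 1}
    - {"dp": [-23.4, -132.3, 40], "turn": [0, 0, 0], "grip": 1}
    - {"dp": [-23.4, -132.3, 40], "turn": [0, 0, 0], "grip": 1}

```text
time_s: 1.8
position: [0.5093, 0.0783, 0.1685]
tcp_rot: [[-0.943, -0.332, -0.001], [-0.332, 0.943, 0.001], [0.001, 0.001, -1.0]]
force: [0.4, -0.0, 0.2]
opening: 0.997
```

Run:
```python
from h import *
i,p,d=cam('scene');cv2.imwrite('pics/sc1.png',cv2.resize(p[100:240,190:400,::-1],None,fx=3.5,fy=3.5,interpolation=2))
s=bot.read_state();print(s['position'],s['tcp_rot'],s['force'],s['moment'],s['joint_positions'])
```

```text
[0.50945895 0.07841569 0.16876473] [[-9.43100814e-01 -3.32506313e-01 -6.37484898e-04]
 [-3.32506614e-01  9.43100819e-01  4.43866637e-04]
 [ 4.53624071e-04  6.30578932e-04 -9.99999698e-01]] [0.23937762 0.3822655  0.85569595] [0.07840513 0.0253968  0.02550999] [-3.69880630e+00  2.72253260e+01  1.01444535e+02  2.94715414e-02
  5.13682329e+01 -1.13138195e+02]
```

View pics/sc1.png

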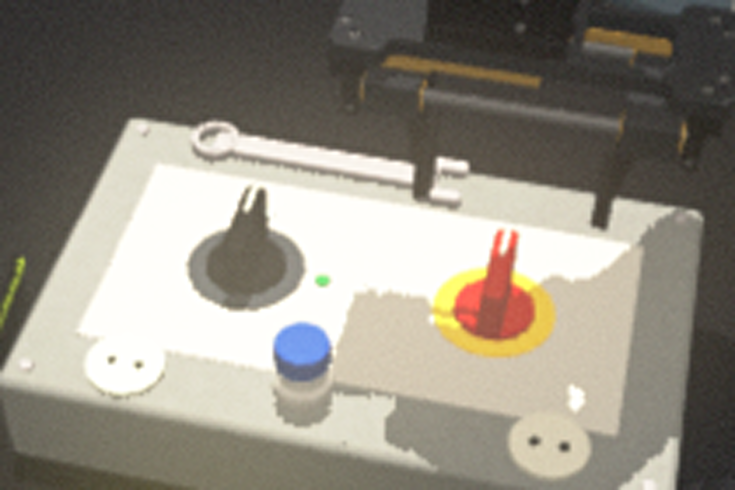

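Call:
jog_arm:
  rows:
    - {"dp": [0, 0, 15], "turn": [0, 0, 0], "grip": 1}
    - {"dp": [0, 0, 35], "turn": [0, 0, 0], "grip": 1}
    - {"dp": [0, 0, 52], "turn": [0, 0, 0], "grip": 1}
    - {"dp": [0, 0, 65], "turn": [0, 0, 0], "grip": 1}
    - {"dp": [0, 0, 73], "turn": [0, 0, 0], "grip": 1}
    - {"dp": [0, 0, 77], "turn": [0, 0, 0], "grip": 1}
    - {"dp": [0, 0, 77], "turn": [0, 0, 0], "grip": 1}
    - {"dp": [0, 0, 77], "turn": [0, 0, 0], "grip": 1}

```text
time_s: 2.65
position: [0.5107, 0.0773, 0.0921]
tcp_rot: [[-0.943, -0.331, 0.001], [-0.331, 0.943, -0.0], [-0.001, -0.0, -1.0]]
force: [-0.1, -0.8, 0.8]
opening: 0.995
```

Run:
```python
from h import *
for k in range(2):
  i,p,d=cam('scene')
  s=bot.read_state();print(s['position'],s['tcp_rot'][:,1],s['force'],s['moment'],s['qvel'])
cv2.imwrite('pics/sc2.png',cv2.resize(p[100:240,190:400,::-1],None,fx=3.5,fy=3.5,interpolation=2))
```

```text
[0.51081132 0.0771983  0.09218184] [-3.31210161e-01  9.43556866e-01 -5.19690398e-04] [ 0.57171586  0.327734   -0.53031915] [0.03762168 0.05328232 0.03136913] [-0.11053439 -0.05411184 -0.02489454 -0.09395052 -0.05479429 -0.03672732]
[0.51082571 0.07708705 0.0922054 ] [-3.31089978e-01  9.43599017e-01 -5.66761699e-04] [-0.93640441 -1.57381363  0.26250737] [ 3.50818710e-02  1.48960587e-02 -7.45718760e-05] [-0.15534434  0.10012541  0.00545646  0.04965184 -0.00487295  0.04767505]
```

View pics/sc2.png

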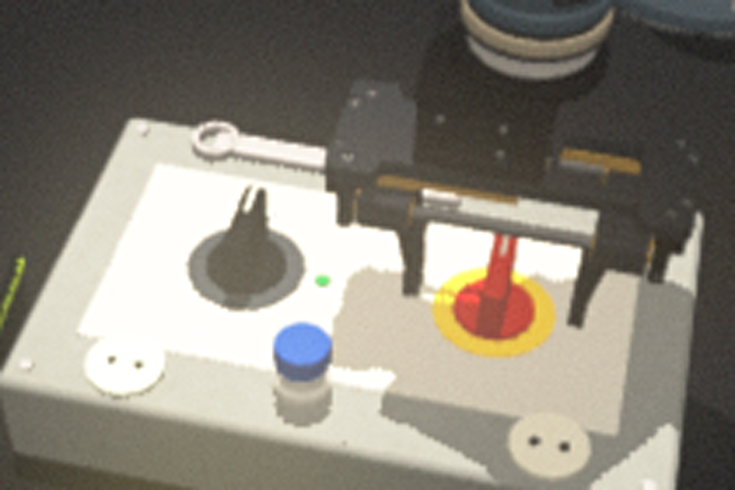

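Fingers straddle the red bar: bar near (503,270), fingers at (412,255) and (590,275). Closing.

Call:
jog_arm:
  rows:
    - {"dp": [0, 0, 0], "turn": [0, 0, 0], "grip": 0.5}
    - {"dp": [0, 0, 0], "turn": [0, 0, 0], "grip": 0}
    - {"dp": [0, 0, 0], "turn": [0, 0, 0], "grip": 0}
    - {"dp": [0, 0, 0], "turn": [0, 0, 0], "grip": 0}
    - {"dp": [0, 0, 0], "turn": [0, 0, 0], "grip": 0}
    - {"dp": [0, 0, 0], "turn": [0, 0, 0], "grip": 0}
    - {"dp": [0, 0, 0], "turn": [0, 0, 0], "grip": 0}
    - {"dp": [0, 0, 0], "turn": [0, 0, 0], "grip": 0}

```text
time_s: 3.55
position: [0.5104, 0.077, 0.0915]
tcp_rot: [[-0.944, -0.331, -0.0], [-0.331, 0.944, -0.0], [0.0, 0.0, -1.0]]
force: [0.4, 0.3, -0.6]
opening: 0.359
```

```bash
cat > st.py <<'E'
from rig import bot
import numpy as np
s=bot.read_state();y=s['tcp_rot'][:,1]
print('t',s['time_s'],'yaw',round(np.degrees(np.arctan2(y[1],y[0])),2),'p',np.round(s['position'],4),'F',np.round(s['force'],1),'M',np.round(s['moment'],3),'op',round(s['opening'],3),'tau6',np.round(s['tau'][5],3),'j6',round(s['joint_positions'][5],2))
E
python3 st.py
```

```text
t 3.55 yaw 109.33 p [0.5104 0.077  0.0915] F [ 0.4  0.3 -0.6] M [ 0.073  0.056 -0.027] op 0.359 tau6 0.0 j6 -113.16
```

Call:
jog_arm:
  rows:
    - {"dp": [0, 0, 0], "turn": [0, 0, 0], "grip": 0}
    - {"dp": [0, 0, 0], "turn": [0, 0, 0], "grip": 0}
    - {"dp": [0, 0, 0], "turn": [0, 0, 0], "grip": 0}
    - {"dp": [0, 0, 0], "turn": [0, 0, 0], "grip": 0}
    - {"dp": [0, 0, 0], "turn": [0, 0, 0], "grip": 0}

```text
time_s: 4.05
position: [0.5101, 0.0776, 0.0915]
tcp_rot: [[-0.944, -0.331, -0.0], [-0.331, 0.944, 0.001], [0.0, 0.001, -1.0]]
force: [0.2, 4.8, -0.0]
opening: 0.155
```

```bash
python3 st.py
```

```text
t 4.05 yaw 109.32 p [0.5101 0.0776 0.0915] F [ 0.2  4.8 -0. ] M [0.748 0.075 0.068] op 0.155 tau6 0.066 j6 -113.17
```

Call:
jog_arm:
  rows:
    - {"dp": [0, 0.5, 0], "turn": [0, 0, 0], "grip": 0}
    - {"dp": [0, 1, 0], "turn": [0, 0, 0], "grip": 0}
    - {"dp": [0, 1, 0], "turn": [0, 0, 0], "grip": 0}

```text
time_s: 4.35
position: [0.5101, 0.0776, 0.0915]
tcp_rot: [[-0.944, -0.331, 0.0], [-0.331, 0.944, -0.001], [0.0, -0.001, -1.0]]
force: [0.1, 0.1, 0.3]
opening: 0.157
```

```bash
python3 st.py
```

```text
t 4.35 yaw 109.35 p [0.5101 0.0776 0.0915] F [0.1 0.1 0.3] M [0.178 0.062 0.069] op 0.157 tau6 0.053 j6 -113.05
```

Call:
jog_arm:
  rows:
    - {"dp": [0, 0, 0], "turn": [0, 0, 1], "grip": 0}
    - {"dp": [0, 0, 0], "turn": [0, 0, 3], "grip": 0}
    - {"dp": [0, 0, 0], "turn": [0, 0, 6], "grip": 0}
    - {"dp": [0, 0, 0], "turn": [0, 0, 9], "grip": 0}
    - {"dp": [0, 0, 0], "turn": [0, 0, 12], "grip": 0}
    - {"dp": [0, 0, 0], "turn": [0, 0, 15], "grip": 0}
    - {"dp": [0, 0, 0], "turn": [0, 0, 18], "grip": 0}
    - {"dp": [0, 0, 0], "turn": [0, 0, 21], "grip": 0}
    - {"dp": [0, 0, 0], "turn": [0, 0, 23], "grip": 0}
    - {"dp": [0, 0, 0], "turn": [0, 0, 24], "grip": 0}

```text
time_s: 5.35
position: [0.5101, 0.0781, 0.0916]
tcp_rot: [[-0.997, 0.083, 0.0], [0.083, 0.997, 0.0], [-0.0, 0.0, -1.0]]
force: [-0.0, 2.4, 0.8]
opening: 0.158
```

```bash
python3 st.py
```

```text
t 5.35 yaw 85.25 p [0.5101 0.0781 0.0916] F [-0.   2.4  0.8] M [0.414 0.017 0.161] op 0.158 tau6 0.078 j6 -88.99
```

Call:
jog_arm:
  rows:
    - {"dp": [0, 0.5, 0], "turn": [0, 0, 2], "grip": 0}
    - {"dp": [0, 0.5, 0], "turn": [0, 0, 4], "grip": 0}
    - {"dp": [0, 0.5, 0], "turn": [0, 0, 6], "grip": 0}
    - {"dp": [0, 0.5, 0], "turn": [0, 0, 8], "grip": 0}
    - {"dp": [0, 0.5, 0], "turn": [0, 0, 10], "grip": 0}
    - {"dp": [0, 0.5, 0], "turn": [0, 0, 12], "grip": 0}
    - {"dp": [0, 0.5, 0], "turn": [0, 0, 13], "grip": 0}
    - {"dp": [0, 0.5, 0], "turn": [0, 0, 14], "grip": 0}

```text
time_s: 6.15
position: [0.5101, 0.0784, 0.0916]
tcp_rot: [[-0.947, 0.321, 0.0], [0.321, 0.947, -0.0], [-0.0, -0.0, -1.0]]
force: [0.6, 1.1, 0.4]
opening: 0.162
```

```bash
python3 st.py
```

```text
t 6.15 yaw 71.29 p [0.5101 0.0784 0.0916] F [0.6 1.1 0.4] M [0.196 0.019 0.084] op 0.162 tau6 0.011 j6 -74.96
```

Call:
jog_arm:
  rows:
    - {"dp": [0, 0.3, 0], "turn": [0, 0, 1], "grip": 0}
    - {"dp": [0, 0.3, 0], "turn": [0, 0, 2], "grip": 0}
    - {"dp": [0, 0.3, 0], "turn": [0, 0, 3], "grip": 0}

```text
time_s: 6.45
position: [0.5102, 0.0785, 0.0915]
tcp_rot: [[-0.929, 0.37, -0.0], [0.37, 0.929, -0.0], [-0.0, -0.0, -1.0]]
force: [-0.5, -0.6, -0.3]
opening: 0.158
```

```bash
python3 st.py
```

```text
t 6.45 yaw 68.26 p [0.5102 0.0785 0.0915] F [-0.5 -0.6 -0.3] M [-0.138  0.051  0.105] op 0.158 tau6 0.006 j6 -71.89
```

Call:
jog_arm:
  rows:
    - {"dp": [0, 0, 0], "turn": [0, 0, 1], "grip": 0}
    - {"dp": [0, 0, 0], "turn": [0, 0, 2], "grip": 0}

```text
time_s: 6.65
position: [0.5102, 0.0785, 0.0915]
tcp_rot: [[-0.915, 0.403, -0.0], [0.403, 0.915, -0.0], [-0.0, -0.0, -1.0]]
force: [-0.8, -1.3, 0.7]
opening: 0.156
```

```bash
python3 st.py
```

```text
t 6.65 yaw 66.25 p [0.5102 0.0785 0.0915] F [-0.8 -1.3  0.7] M [-0.311  0.059  0.103] op 0.156 tau6 0.006 j6 -69.89
```

Call:
jog_arm:
  rows:
    - {"dp": [0, 0, 0], "turn": [0, 0, 1], "grip": 0}
    - {"dp": [0, 0, 0], "turn": [0, 0, 2], "grip": 0}

```text
time_s: 6.85
position: [0.5102, 0.0786, 0.0915]
tcp_rot: [[-0.901, 0.434, 0.0], [0.434, 0.901, -0.0], [-0.0, -0.0, -1.0]]
force: [-1.1, -1.6, 0.7]
opening: 0.158
```

```bash
python3 st.py
```

```text
t 6.85 yaw 64.25 p [0.5102 0.0786 0.0915] F [-1.1 -1.6  0.7] M [-0.353  0.164  0.107] op 0.158 tau6 0.006 j6 -67.89
```

Call:
jog_arm:
  rows:
    - {"dp": [0, 0, 0], "turn": [0, 0, 1], "grip": 0}
    - {"dp": [0, 0, 0], "turn": [0, 0, 2], "grip": 0}

```text
time_s: 7.05
position: [0.5102, 0.0786, 0.0915]
tcp_rot: [[-0.885, 0.466, -0.0], [0.466, 0.885, -0.0], [-0.0, -0.0, -1.0]]
force: [-0.8, -2.5, 0.1]
opening: 0.157
```

```bash
python3 st.py
```

```text
t 7.05 yaw 62.25 p [0.5102 0.0786 0.0915] F [-0.8 -2.5  0.1] M [-0.494  0.061  0.115] op 0.157 tau6 0.006 j6 -65.88
```

Call:
jog_arm:
  rows:
    - {"dp": [0, -0.1, 0], "turn": [0, 0, 1], "grip": 0}
    - {"dp": [0, -0.2, 0], "turn": [0, 0, 2], "grip": 0}

```text
time_s: 7.25
position: [0.5102, 0.0786, 0.0915]
tcp_rot: [[-0.868, 0.496, 0.0], [0.496, 0.868, 0.0], [-0.0, 0.0, -1.0]]
force: [-0.5, -1.5, 0.8]
opening: 0.163
```

```bash
python3 st.py
```

```text
t 7.25 yaw 60.24 p [0.5102 0.0786 0.0915] F [-0.5 -1.5  0.8] M [-0.309  0.026  0.117] op 0.163 tau6 0.008 j6 -63.91
```

Call:
jog_arm:
  rows:
    - {"dp": [0, 0, 0], "turn": [0, 0, 1], "grip": 0}
    - {"dp": [0, 0, 0], "turn": [0, 0, 2], "grip": 0}

```text
time_s: 7.45
position: [0.5103, 0.0787, 0.0916]
tcp_rot: [[-0.85, 0.526, 0.0], [0.526, 0.85, 0.0], [-0.0, 0.0, -1.0]]
force: [-0.3, -1.2, 0.4]
opening: 0.155
```

```bash
python3 st.py
```

```text
t 7.45 yaw 58.24 p [0.5103 0.0787 0.0916] F [-0.3 -1.2  0.4] M [-0.272  0.067  0.105] op 0.155 tau6 0.007 j6 -61.9
```

Call:
jog_arm:
  rows:
    - {"dp": [0, 0, 0], "turn": [0, 0, 1], "grip": 0}
    - {"dp": [0, 0, 0], "turn": [0, 0, 2], "grip": 0}

```text
time_s: 7.65
position: [0.5103, 0.0787, 0.0916]
tcp_rot: [[-0.831, 0.556, 0.0], [0.556, 0.831, 0.0], [-0.0, 0.0, -1.0]]
force: [0.6, -1.7, -0.2]
opening: 0.157
```

```bash
python3 st.py
```

```text
t 7.65 yaw 56.24 p [0.5103 0.0787 0.0916] F [ 0.6 -1.7 -0.2] M [-0.273 -0.068  0.088] op 0.157 tau6 0.008 j6 -59.91
```

Call:
jog_arm:
  rows:
    - {"dp": [0, 0, 0], "turn": [0, 0, 1], "grip": 0}
    - {"dp": [0, 0, 0], "turn": [0, 0, 2], "grip": 0}

```text
time_s: 7.85
position: [0.5103, 0.0787, 0.0916]
tcp_rot: [[-0.811, 0.584, 0.0], [0.584, 0.811, 0.0], [-0.0, 0.0, -1.0]]
force: [0.9, -1.0, -0.8]
opening: 0.157
```

```bash
python3 st.py
```

```text
t 7.85 yaw 54.23 p [0.5103 0.0787 0.0916] F [ 0.9 -1.  -0.8] M [-0.174 -0.071  0.088] op 0.157 tau6 0.008 j6 -57.9
```

Call:
jog_arm:
  rows:
    - {"dp": [0, 0, 0], "turn": [0, 0, 1], "grip": 0}
    - {"dp": [0, 0, 0], "turn": [0, 0, 2], "grip": 0}

```text
time_s: 8.05
position: [0.5103, 0.0787, 0.0916]
tcp_rot: [[-0.791, 0.612, 0.001], [0.612, 0.791, 0.0], [-0.0, 0.0, -1.0]]
force: [1.8, -0.8, -0.1]
opening: 0.161
```

```bash
python3 st.py
```

```text
t 8.05 yaw 52.23 p [0.5103 0.0787 0.0916] F [ 1.8 -0.8 -0.1] M [-0.04  -0.175  0.113] op 0.161 tau6 0.009 j6 -55.9
```

Call:
jog_arm:
  rows:
    - {"dp": [0, 0, 0], "turn": [0, 0, 1], "grip": 0}
    - {"dp": [0, 0, 0], "turn": [0, 0, 2], "grip": 0}

```text
time_s: 8.25
position: [0.5104, 0.0787, 0.0916]
tcp_rot: [[-0.769, 0.64, 0.001], [0.64, 0.769, 0.0], [-0.0, 0.001, -1.0]]
force: [0.4, 0.6, -1.0]
opening: 0.158
```

```bash
python3 st.py
```

```text
t 8.25 yaw 50.23 p [0.5104 0.0787 0.0916] F [ 0.4  0.6 -1. ] M [ 0.111 -0.181  0.112] op 0.158 tau6 0.01 j6 -53.9
```

Call:
jog_arm:
  rows:
    - {"dp": [0, 0, 0], "turn": [0, 0, 1], "grip": 0}
    - {"dp": [0, 0, 0], "turn": [0, 0, 2], "grip": 0}

```text
time_s: 8.45
position: [0.5103, 0.0788, 0.0916]
tcp_rot: [[-0.746, 0.666, 0.001], [0.666, 0.746, 0.0], [-0.0, 0.001, -1.0]]
force: [1.1, 1.4, -2.4]
opening: 0.155
```

```bash
python3 st.py
```

```text
t 8.45 yaw 48.23 p [0.5103 0.0788 0.0916] F [ 1.1  1.4 -2.4] M [ 0.193 -0.244  0.159] op 0.155 tau6 0.011 j6 -51.91
```

Call:
jog_arm:
  rows:
    - {"dp": [0, 0, 0], "turn": [0, 0, 0.5], "grip": 0}
    - {"dp": [0, 0, 0], "turn": [0, 0, 1], "grip": 0}

```text
time_s: 8.65
position: [0.5103, 0.0788, 0.0915]
tcp_rot: [[-0.735, 0.679, 0.001], [0.679, 0.735, 0.0], [-0.0, 0.001, -1.0]]
force: [2.5, 2.2, -1.2]
opening: 0.158
```

```bash
python3 st.py
```

```text
t 8.65 yaw 47.27 p [0.5103 0.0788 0.0915] F [ 2.5  2.2 -1.2] M [ 0.31  -0.31   0.125] op 0.158 tau6 0.07 j6 -50.95
```

Call:
jog_arm:
  rows:
    - {"dp": [0, 0.2, 0], "turn": [0, 0, 0.5], "grip": 0}
    - {"dp": [0, 0.3, 0], "turn": [0, 0, 1], "grip": 0}

```text
time_s: 8.85
position: [0.5104, 0.0788, 0.0916]
tcp_rot: [[-0.723, 0.691, 0.0], [0.691, 0.723, -0.0], [-0.0, 0.0, -1.0]]
force: [1.6, 1.7, -0.9]
opening: 0.16
```

```bash
python3 st.py
```

```text
t 8.85 yaw 46.29 p [0.5104 0.0788 0.0916] F [ 1.6  1.7 -0.9] M [ 0.11  -0.237  0.155] op 0.16 tau6 0.066 j6 -49.92
```

Call:
jog_arm:
  rows:
    - {"dp": [0, 0.1, 0], "turn": [0, 0, 0.5], "grip": 0}
    - {"dp": [0, 0.2, 0], "turn": [0, 0, 1], "grip": 0}

```text
time_s: 9.05
position: [0.5104, 0.0788, 0.0916]
tcp_rot: [[-0.711, 0.703, -0.0], [0.703, 0.711, -0.0], [-0.0, -0.0, -1.0]]
force: [1.1, 0.4, -1.1]
opening: 0.158
```

```bash
python3 st.py
```

```text
t 9.05 yaw 45.29 p [0.5104 0.0788 0.0916] F [ 1.1  0.4 -1.1] M [ 0.131 -0.256  0.16 ] op 0.158 tau6 0.065 j6 -48.9
```

Call:
jog_arm:
  rows:
    - {"dp": [0, 0, 0], "turn": [0, 0, 1], "grip": 0}
    - {"dp": [0, 0, 0], "turn": [0, 0, 2], "grip": 0}

```text
time_s: 9.25
position: [0.5104, 0.0789, 0.0916]
tcp_rot: [[-0.685, 0.728, 0.0], [0.728, 0.685, -0.0], [-0.0, -0.0, -1.0]]
force: [0.8, 0.6, -0.9]
opening: 0.158
```

```bash
python3 st.py
```

```text
t 9.25 yaw 43.24 p [0.5104 0.0789 0.0916] F [ 0.8  0.6 -0.9] M [ 0.041 -0.269  0.145] op 0.158 tau6 0.007 j6 -46.86
```

Call:
jog_arm:
  rows:
    - {"dp": [0, 0, 0], "turn": [0, 0, 1], "grip": 0}
    - {"dp": [0, 0, 0], "turn": [0, 0, 2], "grip": 0}

```text
time_s: 9.45
position: [0.5104, 0.0789, 0.0916]
tcp_rot: [[-0.659, 0.752, 0.0], [0.752, 0.659, -0.0], [-0.0, -0.0, -1.0]]
force: [1.4, 0.2, -1.8]
opening: 0.157
```

```bash
python3 st.py
```

```text
t 9.45 yaw 41.25 p [0.5104 0.0789 0.0916] F [ 1.4  0.2 -1.8] M [ 0.076 -0.288  0.097] op 0.157 tau6 0.01 j6 -44.86
```

Call:
jog_arm:
  rows:
    - {"dp": [0, 0, 0], "turn": [0, 0, 1], "grip": 0}
    - {"dp": [0, 0, 0], "turn": [0, 0, 2], "grip": 0}

```text
time_s: 9.65
position: [0.5105, 0.0789, 0.0916]
tcp_rot: [[-0.633, 0.774, 0.0], [0.774, 0.633, -0.0], [-0.0, 0.0, -1.0]]
force: [1.8, 0.5, -0.8]
opening: 0.155
```

```bash
python3 st.py
```

```text
t 9.65 yaw 39.25 p [0.5105 0.0789 0.0916] F [ 1.8  0.5 -0.8] M [ 0.087 -0.272  0.162] op 0.155 tau6 0.01 j6 -42.86
```

Call:
jog_arm:
  rows:
    - {"dp": [0, 0, 0], "turn": [0, 0, 1], "grip": 0}
    - {"dp": [0, 0, 0], "turn": [0, 0, 2], "grip": 0}

```text
time_s: 9.85
position: [0.5105, 0.0789, 0.0916]
tcp_rot: [[-0.605, 0.796, 0.0], [0.796, 0.605, -0.0], [-0.0, 0.0, -1.0]]
force: [2.9, 0.6, -1.0]
opening: 0.159
```

```bash
python3 st.py
```

```text
t 9.85 yaw 37.24 p [0.5105 0.0789 0.0916] F [ 2.9  0.6 -1. ] M [ 0.034 -0.286  0.136] op 0.159 tau6 0.011 j6 -40.86
```

Call:
jog_arm:
  rows:
    - {"dp": [0, 0.1, 0], "turn": [0, 0, 1], "grip": 0}
    - {"dp": [0, 0.2, 0], "turn": [0, 0, 2], "grip": 0}

```text
time_s: 10.05
position: [0.5105, 0.079, 0.0916]
tcp_rot: [[-0.577, 0.817, -0.0], [0.817, 0.577, -0.0], [-0.0, -0.0, -1.0]]
force: [1.0, -0.2, -1.0]
opening: 0.159
```

```bash
python3 st.py
```

```text
t 10.05 yaw 35.25 p [0.5105 0.079  0.0916] F [ 1.  -0.2 -1. ] M [-0.139 -0.246  0.128] op 0.159 tau6 0.009 j6 -38.84
```

Call:
jog_arm:
  rows:
    - {"dp": [0, 0, 0], "turn": [0, 0, 1], "grip": 0}
    - {"dp": [0, 0, 0], "turn": [0, 0, 2], "grip": 0}

```text
time_s: 10.25
position: [0.5106, 0.079, 0.0915]
tcp_rot: [[-0.548, 0.836, -0.0], [0.836, 0.548, -0.0], [-0.0, -0.0, -1.0]]
force: [2.0, 0.1, -0.5]
opening: 0.158
```

```bash
python3 st.py
```

```text
t 10.25 yaw 33.25 p [0.5106 0.079  0.0915] F [ 2.   0.1 -0.5] M [-0.031 -0.277  0.113] op 0.158 tau6 0.053 j6 -36.85
```

Call:
jog_arm:
  rows:
    - {"dp": [0, 0, 0], "turn": [0, 0, 1], "grip": 0}
    - {"dp": [0, 0, 0], "turn": [0, 0, 2], "grip": 0}

```text
time_s: 10.45
position: [0.5106, 0.079, 0.0915]
tcp_rot: [[-0.519, 0.855, -0.0], [0.855, 0.519, -0.0], [-0.0, -0.0, -1.0]]
force: [1.5, -0.1, -1.0]
opening: 0.156
```

```bash
python3 st.py
```

```text
t 10.45 yaw 31.28 p [0.5106 0.079  0.0915] F [ 1.5 -0.1 -1. ] M [-0.05  -0.263  0.32 ] op 0.156 tau6 0.176 j6 -34.87
```

Call:
jog_arm:
  rows:
    - {"dp": [0, 0, 0], "turn": [0, 0, 0], "grip": 0}
    - {"dp": [0, 0, 0], "turn": [0, 0, 0], "grip": 0}

```text
time_s: 10.65
position: [0.5106, 0.079, 0.0915]
tcp_rot: [[-0.52, 0.854, -0.0], [0.854, 0.52, -0.0], [-0.0, -0.0, -1.0]]
force: [2.3, -0.3, -0.4]
opening: 0.157
```

```bash
python3 st.py; python3 -c "
from rig import vision
vision.capture('top')"; python3 st.py
```

```text
t 10.65 yaw 31.33 p [0.5106 0.079  0.0915] F [ 2.3 -0.3 -0.4] M [-0.11  -0.238  0.216] op 0.157 tau6 0.218 j6 -34.93
t 10.7 yaw 31.33 p [0.5106 0.079  0.0915] F [ 2.  -1.2 -0.8] M [-0.132 -0.214  0.202] op 0.159 tau6 0.216 j6 -34.93
```

Call:
jog_arm:
  rows:
    - {"dp": [0, 0, 0], "turn": [0, 0, 0.7], "grip": 0}

```text
time_s: 10.8
position: [0.5106, 0.079, 0.0916]
tcp_rot: [[-0.509, 0.861, 0.0], [0.861, 0.509, -0.0], [-0.0, -0.0, -1.0]]
force: [1.2, -0.8, -1.0]
opening: 0.161
```

```bash
python3 st.py; python3 -c "
from rig import vision
vision.capture('top')"; python3 st.py
```

```text
t 10.8 yaw 30.62 p [0.5106 0.079  0.0916] F [ 1.2 -0.8 -1. ] M [-0.089 -0.229  0.291] op 0.161 tau6 0.209 j6 -34.21
t 10.85 yaw 30.59 p [0.5106 0.079  0.0916] F [ 2.3  0.  -0.5] M [-0.163 -0.235  0.32 ] op 0.159 tau6 0.331 j6 -34.18
```

Call:
jog_arm:
  rows:
    - {"dp": [0, 0, 0], "turn": [0, 0, 0.4], "grip": 0}

```text
time_s: 10.95
position: [0.5106, 0.079, 0.0915]
tcp_rot: [[-0.503, 0.864, 0.0], [0.864, 0.503, -0.0], [-0.0, -0.0, -1.0]]
force: [1.0, -0.8, -0.3]
opening: 0.156
```

```bash
for k in 1 2 3 4; do python3 st.py; python3 -c "
from rig import vision
vision.capture('top')";done; python3 st.py
```

```text
t 10.95 yaw 30.23 p [0.5106 0.079  0.0915] F [ 1.  -0.8 -0.3] M [-0.147 -0.262  0.373] op 0.156 tau6 0.293 j6 -33.82
t 11.0 yaw 30.21 p [0.5106 0.079  0.0916] F [ 1.8  0.2 -1. ] M [-0.116 -0.244  0.311] op 0.158 tau6 0.355 j6 -33.8
t 11.05 yaw 30.23 p [0.5106 0.079  0.0916] F [ 1.3 -0.6 -1.1] M [-0.183 -0.241  0.338] op 0.16 tau6 0.359 j6 -33.82
t 11.1 yaw 30.24 p [0.5106 0.079  0.0916] F [ 2.1 -0.6 -0.6] M [-0.145 -0.213  0.351] op 0.159 tau6 0.339 j6 -33.83
t 11.15 yaw 30.23 p [0.5106 0.079  0.0916] F [ 1.5 -0.8 -1.9] M [-0.087 -0.229  0.257] op 0.159 tau6 0.335 j6 -33.83
```

Call:
jog_arm:
  rows:
    - {"dp": [0, 0, 0], "turn": [0, 0, 0], "grip": 0.3}
    - {"dp": [0, 0, 0], "turn": [0, 0, 0], "grip": 0.5}
    - {"dp": [0, 0, 0], "turn": [0, 0, 0], "grip": 0.6}
    - {"dp": [0, 0, 0], "turn": [0, 0, 0], "grip": 0.6}
    - {"dp": [0, 0, 0], "turn": [0, 0, 0], "grip": 0.6}
    - {"dp": [0, 0, 0], "turn": [0, 0, 0], "grip": 0.6}

```text
time_s: 11.75
position: [0.5105, 0.0791, 0.0915]
tcp_rot: [[-0.503, 0.864, -0.0], [0.864, 0.503, 0.0], [0.0, -0.0, -1.0]]
force: [-0.1, -0.7, -0.1]
opening: 0.572
```

```bash
python3 st.py
```

```text
t 11.75 yaw 30.22 p [0.5105 0.0791 0.0915] F [-0.1 -0.7 -0.1] M [-0.063 -0.007 -0.023] op 0.572 tau6 0.001 j6 -33.82
```

Call:
jog_arm:
  rows:
    - {"dp": [0, 0, -15], "turn": [0, 0, 0], "grip": 1}
    - {"dp": [0, 0, -35], "turn": [0, 0, 0], "grip": 1}
    - {"dp": [0, 0, -55], "turn": [0, 0, 0], "grip": 1}
    - {"dp": [-10, -2, -65], "turn": [0, 0, -8], "grip": 1}
    - {"dp": [-30, -5.5, -65], "turn": [0, 0, -16], "grip": 1}
    - {"dp": [-60, -11, -65], "turn": [0, 0, -24], "grip": 1}
    - {"dp": [-90, -17, -65], "turn": [0, 0, -32], "grip": 1}
    - {"dp": [-120, -22.5, -65], "turn": [0, 0, -40], "grip": 1}
    - {"dp": [-138, -25.5, -65], "turn": [0, 0, -48], "grip": 1}
    - {"dp": [-147.4, -27.4, -65], "turn": [0, 0, -56], "grip": 1}

```text
time_s: 12.75
position: [0.5619, -0.0641, 0.1566]
tcp_rot: [[-0.998, 0.062, 0.001], [0.062, 0.998, -0.001], [-0.001, -0.0, -1.0]]
force: [0.3, -0.2, -1.0]
opening: 0.998
```

Call:
jog_arm:
  rows:
    - {"dp": [0, 0, 0], "turn": [0, 0, -8], "grip": 1}
    - {"dp": [0, 0, 0], "turn": [0, 0, -16], "grip": 1}
    - {"dp": [0, 0, 0], "turn": [0, 0, -22], "grip": 1}
    - {"dp": [0, 0, 0], "turn": [0, 0, -23.4], "grip": 1}
    - {"dp": [0, 0, 0], "turn": [0, 0, -23.4], "grip": 1}
    - {"dp": [0, 0, 0], "turn": [0, 0, -23.4], "grip": 1}

```text
time_s: 13.35
position: [0.5611, -0.062, 0.1565]
tcp_rot: [[-0.942, -0.335, -0.0], [-0.335, 0.942, 0.0], [0.0, 0.0, -1.0]]
force: [0.6, -0.4, -0.1]
opening: 1.003
```

```bash
python3 st.py
python3 - <<'E'
from h import *
i,p,d=cam('scene');cv2.imwrite('pics/sc3.png',cv2.resize(p[100:240,190:400,::-1],None,fx=3.5,fy=3.5,interpolation=2))
i,p,d=cam('top');cv2.imwrite('pics/top3.png',cv2.resize(p[150:310,210:400,::-1],None,fx=3.7,fy=3.7,interpolation=2))
E
python3 st.py
```

```text
t 13.35 yaw 109.54 p [ 0.5611 -0.062   0.1565] F [ 0.6 -0.4 -0.1] M [ 0.07   0.06  -0.003] op 1.003 tau6 0.0 j6 -127.19
t 13.45 yaw 109.58 p [ 0.5611 -0.062   0.1566] F [ 0.   0.6 -0.1] M [ 0.06   0.018 -0.011] op 1.001 tau6 0.006 j6 -127.23
```

View pics/sc3.png

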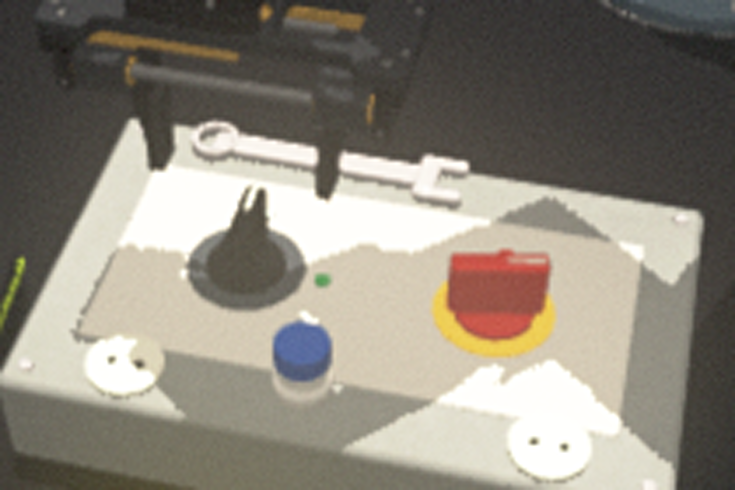

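View pics/top3.png

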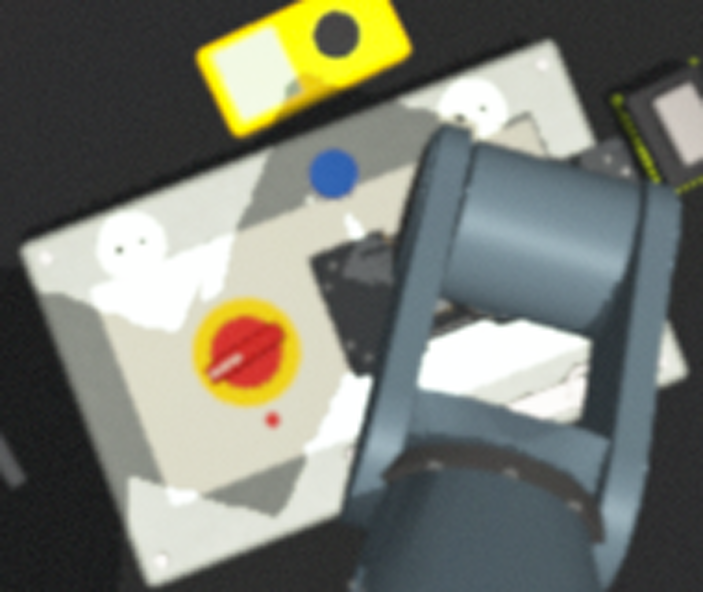

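Call:
jog_arm:
  rows:
    - {"dp": [0, 0, 15], "turn": [0, 0, 0], "grip": 1}
    - {"dp": [0, 0, 32], "turn": [0, 0, 0], "grip": 1}
    - {"dp": [0, 0, 48], "turn": [0, 0, 0], "grip": 1}
    - {"dp": [0, 0, 58], "turn": [0, 0, 0], "grip": 1}
    - {"dp": [0, 0, 63], "turn": [0, 0, 0], "grip": 0.8}
    - {"dp": [0, 0, 65], "turn": [0, 0, 0], "grip": 0.5}
    - {"dp": [0, 0, 65], "turn": [0, 0, 0], "grip": 0.5}
    - {"dp": [0, 0, 65], "turn": [0, 0, 0], "grip": 0.3}
    - {"dp": [0, 0, 65], "turn": [0, 0, 0], "grip": 0.3}
    - {"dp": [0, 0, 65], "turn": [0, 0, 0], "grip": 0.3}

```text
time_s: 14.45
position: [0.5614, -0.0622, 0.092]
tcp_rot: [[-0.942, -0.336, 0.001], [-0.336, 0.942, -0.0], [-0.001, -0.001, -1.0]]
force: [0.4, 0.0, 0.0]
opening: 0.536
```

```bash
python3 st.py
python3 - <<'E'
from h import *
i,p,d=cam('scene');cv2.imwrite('pics/sc4.png',cv2.resize(p[100:240,190:400,::-1],None,fx=3.5,fy=3.5,interpolation=2))
E
```

```text
t 14.45 yaw 109.63 p [ 0.5614 -0.0622  0.092 ] F [0.4 0.  0. ] M [0.127 0.034 0.059] op 0.536 tau6 0.0 j6 -127.28
```

View pics/sc4.png

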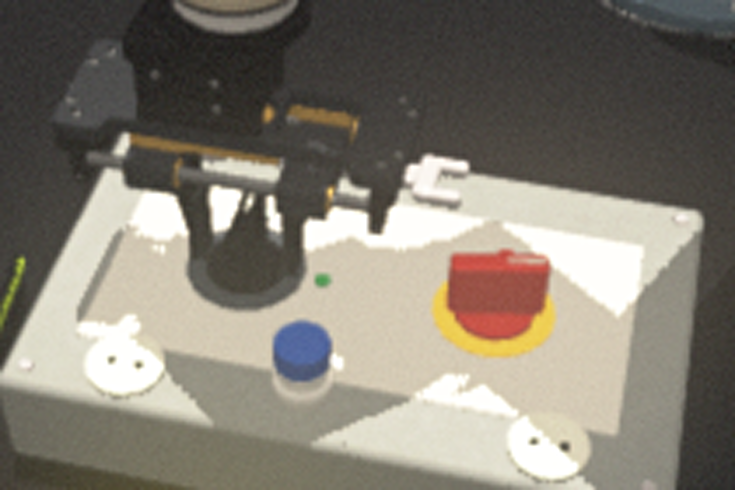

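The fingers straddle the black bar centrally (bar at 250,230; fingers at 200 and 292). Closing.

Call:
jog_arm:
  rows:
    - {"dp": [0, 0, 0], "turn": [0, 0, 0], "grip": 0}
    - {"dp": [0, 0, 0], "turn": [0, 0, 0], "grip": 0}
    - {"dp": [0, 0, 0], "turn": [0, 0, 0], "grip": 0}
    - {"dp": [0, 0, 0], "turn": [0, 0, 0], "grip": 0}
    - {"dp": [0, 0, 0], "turn": [0, 0, 0], "grip": 0}
    - {"dp": [0, 0, 0], "turn": [0, 0, 0], "grip": 0}
    - {"dp": [0, 0, 0], "turn": [0, 0, 0], "grip": 0}
    - {"dp": [0, 0, 0], "turn": [0, 0, 0], "grip": 0}
    - {"dp": [0, 0, 0], "turn": [0, 0, 0], "grip": 0}
    - {"dp": [0, 0, 0], "turn": [0, 0, 0], "grip": 0}

```text
time_s: 15.5
position: [0.5615, -0.0632, 0.0916]
tcp_rot: [[-0.942, -0.336, 0.001], [-0.336, 0.942, -0.002], [-0.0, -0.002, -1.0]]
force: [0.3, -5.7, -0.4]
opening: 0.159
```

```bash
python3 st.py
```

```text
t 15.5 yaw 109.65 p [ 0.5615 -0.0632  0.0916] F [ 0.3 -5.7 -0.4] M [-0.822 -0.003  0.001] op 0.159 tau6 0.013 j6 -127.28
```

Call:
jog_arm:
  rows:
    - {"dp": [0, -0.5, 0], "turn": [0, 0, 0], "grip": 0}
    - {"dp": [0, -1.1, 0], "turn": [0, 0, 0], "grip": 0}
    - {"dp": [0, -1.1, 0], "turn": [0, 0, 1], "grip": 0}
    - {"dp": [0, -1.1, 0], "turn": [0, 0, 2], "grip": 0}
    - {"dp": [0, -1.1, 0], "turn": [0, 0, 3], "grip": 0}

```text
time_s: 16.0
position: [0.5615, -0.0632, 0.0916]
tcp_rot: [[-0.958, -0.285, 0.0], [-0.285, 0.958, -0.0], [-0.0, -0.0, -1.0]]
force: [-0.0, -3.9, -0.7]
opening: 0.161
```

```bash
python3 st.py
```

```text
t 16.0 yaw 106.58 p [ 0.5615 -0.0632  0.0916] F [-0.  -3.9 -0.7] M [-0.624 -0.013  0.161] op 0.161 tau6 0.068 j6 -124.3
```

Call:
jog_arm:
  rows:
    - {"dp": [0, 0, 0], "turn": [0, 0, 1], "grip": 0}

```text
time_s: 16.1
position: [0.5615, -0.0632, 0.0916]
tcp_rot: [[-0.963, -0.268, 0.0], [-0.268, 0.963, -0.0], [-0.0, -0.0, -1.0]]
force: [0.1, -3.8, -1.0]
opening: 0.159
```

```bash
python3 st.py
```

```text
t 16.1 yaw 105.56 p [ 0.5615 -0.0632  0.0916] F [ 0.1 -3.8 -1. ] M [-0.609  0.009  0.156] op 0.159 tau6 0.069 j6 -123.29
```

Call:
jog_arm:
  rows:
    - {"dp": [0, -0.4, 0], "turn": [0, 0, 1], "grip": 0}
    - {"dp": [0, -0.8, 0], "turn": [0, 0, 2], "grip": 0}

```text
time_s: 16.3
position: [0.5615, -0.0632, 0.0916]
tcp_rot: [[-0.972, -0.234, -0.0], [-0.234, 0.972, 0.001], [0.0, 0.001, -1.0]]
force: [0.3, 0.3, 0.6]
opening: 0.153
```

```bash
python3 st.py
```

```text
t 16.3 yaw 103.52 p [ 0.5615 -0.0632  0.0916] F [0.3 0.3 0.6] M [ 0.024 -0.06   0.203] op 0.153 tau6 0.074 j6 -121.36
```

Call:
jog_arm:
  rows:
    - {"dp": [0, 0, 0], "turn": [0, 0, 1], "grip": 0}
    - {"dp": [0, 0, 0], "turn": [0, 0, 2], "grip": 0}

```text
time_s: 16.5
position: [0.5615, -0.0632, 0.0916]
tcp_rot: [[-0.98, -0.2, -0.0], [-0.2, 0.98, 0.001], [0.0, 0.001, -1.0]]
force: [0.2, 0.7, 0.6]
opening: 0.157
```

```bash
python3 st.py
```

```text
t 16.5 yaw 101.53 p [ 0.5615 -0.0632  0.0916] F [0.2 0.7 0.6] M [ 0.084 -0.051  0.173] op 0.157 tau6 0.07 j6 -119.36
```

Call:
jog_arm:
  rows:
    - {"dp": [0, 0, 0], "turn": [0, 0, 2], "grip": 0}
    - {"dp": [0, 0, 0], "turn": [0, 0, 4], "grip": 0}
    - {"dp": [0, 0, 0], "turn": [0, 0, 6], "grip": 0}
    - {"dp": [0, 0, 0], "turn": [0, 0, 8], "grip": 0}
    - {"dp": [0, 0, 0], "turn": [0, 0, 10], "grip": 0}
    - {"dp": [0, 0, 0], "turn": [0, 0, 12], "grip": 0}
    - {"dp": [0, 0, 0], "turn": [0, 0, 14], "grip": 0}
    - {"dp": [0, 0, 0], "turn": [0, 0, 16], "grip": 0}
    - {"dp": [0, 0, 0], "turn": [0, 0, 18], "grip": 0}
    - {"dp": [0, 0, 0], "turn": [0, 0, 20], "grip": 0}

```text
time_s: 17.5
position: [0.5615, -0.0632, 0.0916]
tcp_rot: [[-0.989, 0.148, -0.0], [0.148, 0.989, 0.001], [0.0, 0.001, -1.0]]
force: [0.9, 0.3, 0.5]
opening: 0.157
```

```bash
python3 st.py
```

```text
t 17.5 yaw 81.49 p [ 0.5615 -0.0632  0.0916] F [0.9 0.3 0.5] M [ 0.102 -0.06   0.171] op 0.157 tau6 -0.039 j6 -99.32
```

Call:
jog_arm:
  rows:
    - {"dp": [0, 0, 0], "turn": [0, 0, 2], "grip": 0}
    - {"dp": [0, 0, 0], "turn": [0, 0, 4], "grip": 0}
    - {"dp": [0, 0, 0], "turn": [0, 0, 6], "grip": 0}
    - {"dp": [0, 0, 0], "turn": [0, 0, 8], "grip": 0}
    - {"dp": [0, 0, 0], "turn": [0, 0, 10], "grip": 0}
    - {"dp": [0, 0, 0], "turn": [0, 0, 12], "grip": 0}
    - {"dp": [0, 0, 0], "turn": [0, 0, 14], "grip": 0}
    - {"dp": [0, 0, 0], "turn": [0, 0, 16], "grip": 0}
    - {"dp": [0, 0, 0], "turn": [0, 0, 18], "grip": 0}
    - {"dp": [0, 0, 0], "turn": [0, 0, 20], "grip": 0}

```text
time_s: 18.5
position: [0.5616, -0.0631, 0.0916]
tcp_rot: [[-0.879, 0.477, -0.0], [0.477, 0.879, 0.001], [0.001, 0.001, -1.0]]
force: [-0.3, 1.0, 0.7]
opening: 0.162
```

```bash
python3 st.py
```

```text
t 18.5 yaw 61.48 p [ 0.5616 -0.0631  0.0916] F [-0.3  1.   0.7] M [ 0.109 -0.074  0.224] op 0.162 tau6 -0.039 j6 -79.31
```

Call:
jog_arm:
  rows:
    - {"dp": [0, 0, 0], "turn": [0, 0, 2], "grip": 0}
    - {"dp": [0, 0, 0], "turn": [0, 0, 4], "grip": 0}
    - {"dp": [0, 0, 0], "turn": [0, 0, 6], "grip": 0}
    - {"dp": [0, 0, 0], "turn": [0, 0, 8], "grip": 0}
    - {"dp": [0, 0, 0], "turn": [0, 0, 10], "grip": 0}
    - {"dp": [0, 0, 0], "turn": [0, 0, 12], "grip": 0}
    - {"dp": [0, 0, 0], "turn": [0, 0, 14], "grip": 0}
    - {"dp": [0, 0, 0], "turn": [0, 0, 16], "grip": 0}
    - {"dp": [0, 0, 0], "turn": [0, 0, 18], "grip": 0}
    - {"dp": [0, 0, 0], "turn": [0, 0, 20], "grip": 0}

```text
time_s: 19.5
position: [0.5616, -0.063, 0.0916]
tcp_rot: [[-0.662, 0.749, -0.0], [0.749, 0.662, 0.001], [0.001, 0.001, -1.0]]
force: [0.2, 0.3, 1.9]
opening: 0.16
```

```bash
python3 st.py
```

```text
t 19.5 yaw 41.48 p [ 0.5616 -0.063   0.0916] F [0.2 0.3 1.9] M [ 0.168 -0.1    0.176] op 0.16 tau6 -0.039 j6 -59.32
```

Call:
jog_arm:
  rows:
    - {"dp": [0, 0, 0], "turn": [0, 0, 2], "grip": 0}
    - {"dp": [0, 0, 0], "turn": [0, 0, 4], "grip": 0}
    - {"dp": [0, 0, 0], "turn": [0, 0, 6], "grip": 0}
    - {"dp": [0, 0, 0], "turn": [0, 0, 8], "grip": 0}
    - {"dp": [0, 0, 0], "turn": [0, 0, 10], "grip": 0}
    - {"dp": [0, 0, 0], "turn": [0, 0, 12], "grip": 0}
    - {"dp": [0, 0, 0], "turn": [0, 0, 14], "grip": 0}
    - {"dp": [0, 0, 0], "turn": [0, 0, 16], "grip": 0}
    - {"dp": [0, 0, 0], "turn": [0, 0, 18], "grip": 0}
    - {"dp": [0, 0, 0], "turn": [0, 0, 19], "grip": 0}

```text
time_s: 20.5
position: [0.5617, -0.063, 0.0916]
tcp_rot: [[-0.383, 0.924, 0.0], [0.924, 0.383, 0.001], [0.001, 0.001, -1.0]]
force: [1.2, 2.7, 1.4]
opening: 0.158
```

```bash
python3 st.py
```

```text
t 20.5 yaw 22.52 p [ 0.5617 -0.063   0.0916] F [1.2 2.7 1.4] M [ 0.319 -0.217  0.217] op 0.158 tau6 0.136 j6 -40.36
```

Call:
jog_arm:
  rows:
    - {"dp": [0, 0, 0], "turn": [0, 0, 0.8], "grip": 0}
    - {"dp": [0, 0, 0], "turn": [0, 0, 1.6], "grip": 0}

```text
time_s: 20.7
position: [0.5617, -0.063, 0.0916]
tcp_rot: [[-0.358, 0.934, 0.0], [0.934, 0.358, 0.001], [0.001, 0.001, -1.0]]
force: [1.1, 4.8, 1.0]
opening: 0.158
```

```bash
python3 st.py
```

```text
t 20.7 yaw 20.95 p [ 0.5617 -0.063   0.0916] F [1.1 4.8 1. ] M [ 0.66  -0.198  0.185] op 0.158 tau6 0.093 j6 -38.79
```

Call:
jog_arm:
  rows:
    - {"dp": [0.6, 0, 0], "turn": [0, 0, 0.5], "grip": 0}
    - {"dp": [0.6, 0, 0], "turn": [0, 0, 1], "grip": 0}

```text
time_s: 20.9
position: [0.5617, -0.063, 0.0915]
tcp_rot: [[-0.342, 0.94, 0.0], [0.94, 0.342, 0.0], [0.0, 0.001, -1.0]]
force: [2.0, 3.8, -0.1]
opening: 0.155
```

```bash
python3 st.py
```

```text
t 20.9 yaw 19.98 p [ 0.5617 -0.063   0.0915] F [ 2.   3.8 -0.1] M [ 0.603 -0.262  0.231] op 0.155 tau6 0.13 j6 -37.75
```

Call:
jog_arm:
  rows:
    - {"dp": [0, 0, 0], "turn": [0, 0, 0.4], "grip": 0}
    - {"dp": [0, 0, 0], "turn": [0, 0, 0.4], "grip": 0}

```text
time_s: 21.1
position: [0.5617, -0.063, 0.0916]
tcp_rot: [[-0.335, 0.942, 0.001], [0.942, 0.335, 0.001], [0.0, 0.001, -1.0]]
force: [1.9, 3.8, 0.2]
opening: 0.157
```

```bash
python3 st.py
```

```text
t 21.1 yaw 19.59 p [ 0.5617 -0.063   0.0916] F [1.9 3.8 0.2] M [ 0.813 -0.353  0.127] op 0.157 tau6 0.175 j6 -37.38
```

Call:
jog_arm:
  rows:
    - {"dp": [0, 0, 0], "turn": [0, 0, 0.5], "grip": 0}
    - {"dp": [0, 0, 0], "turn": [0, 0, 0.5], "grip": 0}

```text
time_s: 21.3
position: [0.5617, -0.063, 0.0916]
tcp_rot: [[-0.328, 0.945, 0.0], [0.945, 0.328, 0.0], [0.0, 0.001, -1.0]]
force: [2.2, 5.2, -0.4]
opening: 0.161
```

```bash
python3 st.py;python3 -c "
from rig import vision
vision.capture('top')"; python3 st.py
```

```text
t 21.3 yaw 19.14 p [ 0.5617 -0.063   0.0916] F [ 2.2  5.2 -0.4] M [ 0.791 -0.339  0.332] op 0.161 tau6 0.366 j6 -36.91
t 21.35 yaw 19.15 p [ 0.5617 -0.063   0.0916] F [2.8 4.8 0.3] M [ 0.806 -0.374  0.331] op 0.162 tau6 0.339 j6 -36.91
```

Call:
jog_arm:
  rows:
    - {"dp": [0, 0, 0], "turn": [0, 0, 0], "grip": 0.3}
    - {"dp": [0, 0, 0], "turn": [0, 0, 0], "grip": 0.5}
    - {"dp": [0, 0, 0], "turn": [0, 0, 0], "grip": 0.6}
    - {"dp": [0, 0, 0], "turn": [0, 0, 0], "grip": 0.6}
    - {"dp": [0, 0, 0], "turn": [0, 0, 0], "grip": 0.6}
    - {"dp": [0, 0, 0], "turn": [0, 0, 0], "grip": 0.6}

```text
time_s: 21.95
position: [0.5614, -0.0635, 0.0915]
tcp_rot: [[-0.328, 0.945, -0.0], [0.945, 0.328, -0.0], [-0.0, -0.0, -1.0]]
force: [-0.2, -0.2, 0.6]
opening: 0.574
```

Call:
jog_arm:
  rows:
    - {"dp": [0, 0, -10], "turn": [0, 0, 0], "grip": 0.6}
    - {"dp": [0, 0, -30], "turn": [0, 0, 0], "grip": 0.6}
    - {"dp": [0, 0, -60], "turn": [0, 0, 0], "grip": 0.6}
    - {"dp": [0, 0, -90], "turn": [0, 0, 0], "grip": 0.6}
    - {"dp": [0, 0, -120], "turn": [0, 0, 0], "grip": 0.6}
    - {"dp": [40, 0, -140], "turn": [0, 0, 0], "grip": 0.6}
    - {"dp": [80, 0, -140], "turn": [0, 0, 0], "grip": 0.6}
    - {"dp": [120, 0, -140], "turn": [0, 0, 0], "grip": 0.6}
    - {"dp": [160, 0, -140], "turn": [0, 0, 0], "grip": 0.6}
    - {"dp": [200, 0, -140], "turn": [0, 0, 0], "grip": 0.6}

```text
time_s: 22.95
position: [0.4953, 0.127, 0.2325]
tcp_rot: [[-0.327, 0.945, 0.001], [0.945, 0.327, 0.0], [-0.0, 0.001, -1.0]]
force: [0.4, -0.0, -0.2]
opening: 0.601
```

Call:
jog_arm:
  rows:
    - {"dp": [40, 0, 0], "turn": [0, 0, 0], "grip": 0.6}
    - {"dp": [70, 0, 0], "turn": [0, 0, 0], "grip": 0.6}
    - {"dp": [80, 0, 0], "turn": [0, 0, 0], "grip": 0.6}
    - {"dp": [80, 0, 0], "turn": [0, 0, 0], "grip": 0.6}
    - {"dp": [80, 0, 0], "turn": [0, 0, 0], "grip": 0.6}

```text
time_s: 23.45
position: [0.4703, 0.2005, 0.2319]
tcp_rot: [[-0.328, 0.945, 0.001], [0.945, 0.328, -0.001], [-0.001, 0.001, -1.0]]
force: [0.9, -0.6, -0.1]
opening: 0.598
```

```bash
python3 st.py
python3 - <<'E'
from h import *
i,p,d=cam('scene');cv2.imwrite('pics/sc5.png',p[:,:,::-1])
i,p,d=cam('top');cv2.imwrite('pics/top5.png',cv2.resize(p[150:310,210:400,::-1],None,fx=3.7,fy=3.7,interpolation=2))
E
```

```text
t 23.45 yaw 19.13 p [0.4703 0.2005 0.2319] F [ 0.9 -0.6 -0.1] M [-0.058  0.028  0.061] op 0.598 tau6 0.002 j6 -8.52
```

View pics/sc5.png

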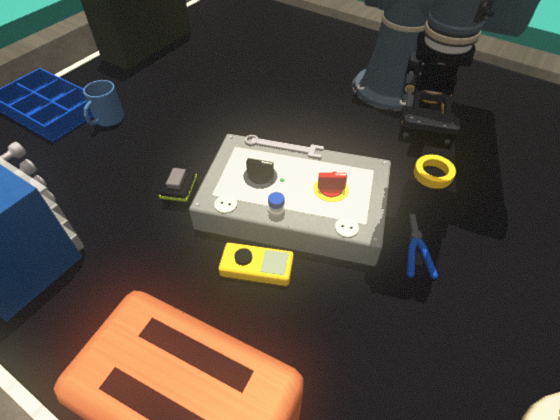

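View pics/top5.png

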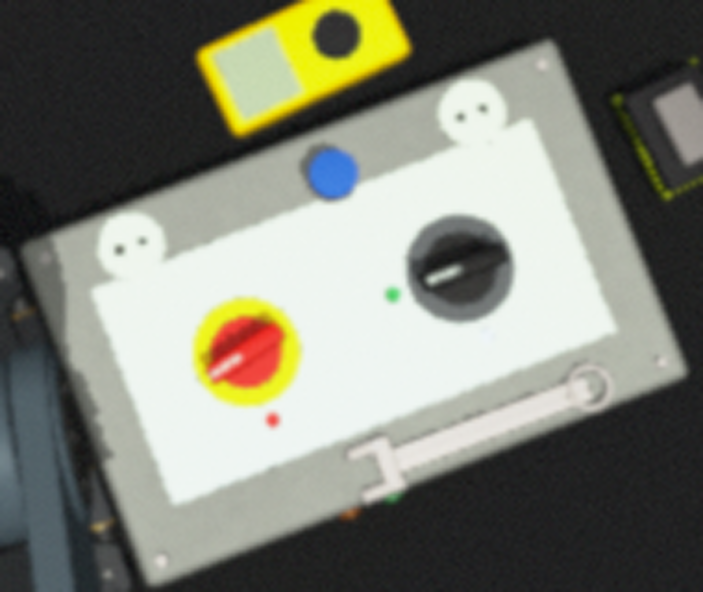

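The white pointer on the black selector aims at the green dot (392,294). The red pointer is still where I left it, and the wrench, pot, meter and battery have not moved. Handing in.

```bash
python3 -c "
from rig import bot
print(bot.hand_in())"
```

```text
the job is handed in; nothing more can be done
None
```

The job is done and handed in at about 23.5 s, with the arm clear of everything; the hand-in reported no verdict.

- **Isolator:** I turned the red grip clockwise about 79° until the torque rose clearly. It held at about 0.33 N m against about 0.12 N m while sliding. That is roughly 0.2 N m above friction, inside the 0.15 to 0.35 N m seating range, and the highest single reading was 0.37 N m.
- **Selector:** Past the interlock's 0.04 rad it showed only its own friction, about 0.16 to 0.20 N m, so the interlock was free. I turned it about 90° until I felt its end, with total torque about 0.33 N m.
- **Last pictures:** The selector pointer is at the green dot, within about 2° by eye, and the isolator is still where I left it. The pot, wrench, meter, battery and pliers look where they were.

**Readings that disagreed:**
- The two cameras differed by about 2 mm sideways in locating the grips. I took that up by small shifts once gripping; the side force stayed below 6 N.
- The torque readings carried a few hundredths of a N m of noise. One rise partway round the isolator turned out to be noise, not the stop.

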